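# Lock the jar mixer's collar with its pin, then fit the control knob and hold it in

### The arm

A 6-joint arm with a two-finger parallel gripper is mounted at the origin on a cart in front of the work surface, level with it; the furniture and walls round the work are solid. World frame = base frame: x ahead of the robot, y to its left, z up, the work surface at z = 0. Lengths are in mm, angles in rad, forces in N, time in s.
With the tool pointing down it reaches from about 300 to 775 mm from the base axis. Payload 14.6 kg.
Tool frame: the origin (TCP) lies between the finger pads; the fingertips stand 8 mm ahead of it and the grasp point (between the pads) lies 11 mm behind it; z points along the fingers, y is the direction in which the jaws open and shut (so a half turn about z gives the same grasp; the last joint's range is limited). The gripper opens to 94 mm and grips with 3 to 60 N. Pads are 16 mm wide; open, the fingers measure 119 mm over their backs; the gripper's body (75 mm by 177 mm) begins 78 mm behind the grasp point.
Start: joints at [1.242, 0.3, 1.521, -0, 1.321, -0.067], TCP at [142.348, 531.249, 185.646] pointing down, gripper open.
Joint ranges: [-3.03, 3.03], [-0.79, 2.21], [0.23, 2.52], [-1.04, 4.18], [0, 3.07], [-2.55, 2.55]. Speed limits (rad/s): [2.22, 2.22, 2.57, 3.14, 3.14, 3.14].

### API

Orientations are given as [roll, pitch, yaw] about the fixed x, y, z axes, in that order (R = Rz(yaw) Ry(pitch) Rx(roll)).
In Python, from cell import manip gives the robot as it stands. The module is installed in compiled form; this text tells all that it offers.
- The arm moves only by the tool send_rows, never from a script. Its argument "series" is a list that holds one entry, the list of rows, each a list of 5 numbers: the opening, from 0 (shut) to 1 (fully open), then the shift along the tool's x, y, z in mm, then the turn about the tool's z in degrees. In form: [[[gripper, dx, dy, dz, roll], ...]]. A call has 1 to 10 rows; each row is the pose to reach, as a shift and turn from the pose commanded when the call began, along the tool's axes at that moment; what a row does not reach only later rows make up. A row lasts 1/10 s, in which the tool goes at most 50 mm and 8.59 degrees, less where a joint would pass 70% of its speed; a pose out of reach is approached as far as the arm can. A call with a gripper value outside its range is refused whole. The fingers move at their own pace and stop on an object; "newtons" is the grip in N (left out, the last holds). Time passes only in rows, so rows that repeat a pose let the fingers close. It gives the time, the measured TCP pose, the force and the opening at its end, in the units of the state.
- manip.read_state(): the state, without advancing time (a new reading comes with each control period).
- manip.camera(name): name is "side" or "top" or "wrist"; returns a dict with "img" (400x640x3 uint8, red, green, blue), "vfov" (degrees; the focal length in pixels is half the picture's height over the tangent of half this angle, whatever the lens; pixels are square), "cx", "cy" (the principal point, pixels), "pose" (4x4, takes a point from camera to world coordinates); the wrist camera has in their place "T_tool_cam" (4x4, takes a point from camera to tool coordinates, whose origin is the TCP and whose axes are the flange's). Camera axes: x right, y down, z forward; pixel columns grow to the right and rows downward; lengths in mm; the calibration is good to about 2 mm. A picture is of the moment at which its call begins: read the wrist's pose just before it. There is no depth.
- manip.sign_off(): hands the job in, once; it reports no verdict.
Trained networks look in a picture, given as the dict that the camera call returned (one of the last four; its "shot" number tells which), for a name from the list of things; names that differ only in an ending like _2 or _b are one class to them, and where a whole thing is asked for, a point or a joint stands for the part that bears it (a point fixed in the world has none). Each returns a list of dicts, best first, with "conf" (0 to 1); they miss things now and then, are a little off and sometimes report something else, mostly with a low value. They report only what shows in the picture. A call takes as long as a camera call.
- manip.find_in(target, picture): "rect" ([left, top, width, height] in pixels, round what is visible of it).
- manip.silhouettes(target, picture): "pixels" (400x640 bool, what is visible of it) and "rect" ([left, top, width, height] in pixels, round what is visible of it).
The state is a dict: "clock": time; "joints": joint angles; "qd": joint speeds; "effort": joint torques, N m; "eef_pos": TCP position; "eef_rot": TCP orientation; "wrist_force": force on the tool from outside, world axes, zero at the start; "moment": the same for the moment, N m; "finger_gap": finger opening in mm.
Only numpy, scipy, OpenCV 4.12 (cv2) and the standard library are available. Lean on these libraries where they do the work, as an engineer would, in place of code of your own. Each camera call takes 0.05 s, during which the arm holds its last target. There are 200 camera calls.

### The job

Get the pigment jar mixer ready and run it: take the lock pin out of the wooden block and push it fully home through the holes in the mixer's fork bracket and collar tongue. Then fit the loose knob on the D-shaped spindle, turned so that its bore matches the flat, push it fully on, and keep pressing so that the spindle is held all the way in: finish while still holding the knob pressed, without letting go. Leave the other things on the table where they are.

Things in the scene. Friction and masses are not known exactly. Their poses are not given: they have to be found in the camera images.
- mixer: Grey jar mixer fixed on the table, 160 x 170 mm. Front: a control box (body x -75 to 0 mm, top 45 mm above the table), spindle on its right (-y), aluminium fork bracket on its left (+y). Rear: a jar in a collar (highest point 86 mm) and a low motor hump. Origin on the table, under the control box's rear edge, mid-width; z up, front faces -x.
- pin_hole (a point): Centre of the mouth of the vertical pin hole, on top of the fork bracket (34 x 34 mm, top 77 mm above the table), at mixer (-37, 55) mm. 12 mm hole through the upper leg (10 mm), the collar's steel tongue (8 mm) and the lower leg (12 mm), 1 mm gaps between; 32 mm deep in all. Axes as mixer.
- pin_center (a point): Loose steel lock pin, about 45 g, 61 mm long, upright in the wooden block, tip down; point on its axis 30.5 mm above the tip, z towards the head. Shank 10 mm diameter, 30 mm long, tip tapered over 5 mm; then a flange 20 mm diameter, 3 mm thick; then a dark round grip 14 mm diameter, 28 mm tall. Home: flange on the bracket, this point 0.5 mm above pin_hole.
- block_hole (a point): Mouth of the hole in the wooden block that stores the pin (50 x 50 mm, 42 mm tall, fixed), at the centre of its top. Hole 12.5 mm across, 34 mm deep; the pin's flange rests on the block's top.
- knob_center (a point): Loose black knob, about 50 g, standing on the table bore down, 38 mm tall; point on its axis 19 mm above its underside, z up. Round skirt 39 mm diameter with a flat top at 20 mm; on it a straight grip bar 36 mm long (knob's x), 12 mm wide (y), 18 mm tall. A pointer tab 6 mm wide sticks 10 mm out of the skirt on the -x side.
- knob_pointer (a point): Tip of the knob's pointer tab, 30 mm from the axis towards the knob's -x. Under the knob is a D-shaped blind bore, 16 mm deep, 18.4 mm diameter, its flat 4.7 mm from the axis on this pointer (-x) side.
- spindle_top (a point): Centre of the top of the upright steel D-shaped spindle, 24 mm proud of the control box (69 mm above the table, unpressed). 16 mm diameter, flat 3.5 mm from the axis on its own -x side (this frame turns with it; angle varies; turns only stiffly, 0.25 N m), top chamfered 1.5 mm. Knob fully on: knob_center 3 mm above this point, x axes parallel, pointer over the flat.
- spindle (a joint): How far the spindle is pressed in, m: 0 out, 0.005 fully in, against a spring (3 N to start it, 8 N fully in); it comes out by itself when not pressed.
- dropper_bottle: Small brown dropper bottle, 34 mm diameter, 102 mm tall; bystander. Origin under its centre.
- pigment_jar: Small loose black jar with a grey lid, 44 mm diameter, 66 mm tall, behind the mixer; bystander. Origin under its centre.
- rubber_eraser: Pale eraser, 22 x 50 x 13 mm; bystander. Origin under its centre.

How it is judged (in metres and radians):
On the way, in this order (a step that is already met when the one before it is completed fails the run):
1. the lock pin is fully home through bracket and tongue (horizontal distance between pin_center and pin_hole below 0.004 m and z of pin_center in the frame of pin_hole between -0.004 and 0.004 m and angle between pin_center's own z axis and vertical below 0.12 rad), for 0.2 s.
2. the knob is fully on the spindle, its bore's flat on the spindle's flat (horizontal distance between knob_center and spindle_top below 0.004 m and z of knob_center in the frame of spindle_top below 0.0055 m and angle between the x axis of knob_center and the x axis of spindle_top, either way round below 0.25 rad and x of knob_pointer in the frame of spindle_top below -0.02 m and angle between knob_center's own z axis and vertical below 0.12 rad), for 0.2 s.
At the end, for the whole second after the job is handed in: Pin upright and home (flange within 3.5 mm of the bracket, 4 mm of the axis); knob upright, fully on the spindle (within 2.5 mm of full depth, 4 mm of the axis, pointer on the flat's side, within 0.25 rad); fingers push the knob (over 2 N), spindle over 3.5 of its 5 mm in (all of step 1 and all of step 2 and value of joint spindle above 0.0035 m and contact force between the fingers and knob above 2 N); the arm keeps its last pose, push and grip.
It fails at once if a bystander is moved by more than 30 mm (distance of any of dropper_bottle, pigment_jar, rubber_eraser from where it was at the start of the episode above 0.03 m).
It also fails if it takes over 51 s, if anything falls off the work surface, if the arm or the gripper's body presses on something with over 40 N, if the wrist force passes 120 N, or if a joint passes its speed limit or range.

## Working session

There is one attempt and no reset: what is moved stays moved. The work goes in short steps, Python scripts to look and compute and a tool call to move; the robot and the scene stay as the last step left them, time stands still between calls to the robot, and variables do not carry over. Pictures are saved under pics/ and viewed, about 8 in all and at most 12, crops included, and the job is handed in when it is done.

Besides the shell and the picture viewer there is one more tool, called after "Call:" in YAML: its name, and indented under it one key for each argument. send_rows: Moves the arm, as the interface text tells. Its arguments: {"type":"object","properties":{"series":{"type":"array"},"newtons":{"type":"number"}},"required":["series"]}

```bash
mkdir -p pics
cat > h.py <<'E'
import numpy as np, cv2
from cell import manip
from scipy.spatial.transform import Rotation as R
def toolT(s=None):
    s=s or manip.read_state(); T=np.eye(4); T[:3,:3]=R.from_euler('xyz',s['eef_rot']).as_matrix(); T[:3,3]=s['eef_pos']; return T
def cam(n):
    T=toolT(); c=manip.camera(n)
    c['P']=c['pose'] if 'pose' in c else T@c['T_tool_cam']
    c['f']=c['img'].shape[0]/2/np.tan(np.radians(c['vfov'])/2); return c
def at_z(c,u,v,z):
    P=np.array(c['P']); d=P[:3,:3]@np.array([(u-c['cx'])/c['f'],(v-c['cy'])/c['f'],1]); o=P[:3,3]
    return o+d*(z-o[2])/d[2]
def proj(c,p):
    q=np.linalg.inv(c['P'])@np.r_[p,1]; return c['f']*q[:2]/q[2]+[c['cx'],c['cy']]
def save(c,n,crop=None,k=1):
    im=c['img'][:,:,::-1]
    if crop: x,y,w,h=crop; im=im[y:y+h,x:x+w]
    cv2.imwrite('pics/'+n,cv2.resize(im,None,fx=k,fy=k,interpolation=cv2.INTER_CUBIC))
E
python3 - <<'E'
from h import *
np.set_printoptions(precision=1,suppress=True)
s=manip.read_state();print(s)
ims=[]
for n in ['top','side']:
    c=cam(n); print(n,c['f'],c['cx'],c['cy'],c['P'])
    save(c,n+'0.png',k=1.25)
    for t in ['mixer','pin_center','block_hole','knob_center','spindle_top','dropper_bottle','pigment_jar','rubber_eraser']:
        r=manip.find_in(t,c); print(t,[(np.round(a['rect']),round(a['conf'],2)) for a in r[:2]])
E
```

```text
{'clock': 0.0, 'joints': array([ 1.2,  0.3,  1.5,  0. ,  1.3, -0.1]), 'qd': array([-0., -0., -0., -0., -0.,  0.]), 'effort': array([ -0. , -53.2, -35.3,   0.1,   0. ,  -0. ]), 'eef_pos': array([142.3, 531. , 185.1]), 'eef_rot': array([-3.1, -0. ,  2.9]), 'wrist_force': array([-0. ,  0.4,  0.2]), 'moment': array([-0., -0., -0.]), 'finger_gap': 93.94337131823362}
top 480.758981317734 320.60467264135076 201.9483847901954 [[ -0.   -1.    0.2 377. ]
 [ -1.    0.   -0.  355.7]
 [  0.   -0.2  -1.  999.6]
 [  0.    0.    0.    1. ]]
mixer [(array([272., 142.,  94.,  85.]), 0.93)]
pin_center []
block_hole [(array([273., 144.,  90.,  83.]), 0.19)]
knob_center [(array([302., 255.,  18.,  18.]), 0.81)]
spindle_top []
dropper_bottle [(array([260., 308.,  19.,  19.]), 0.6)]
pigment_jar [(array([340.,  88.,  22.,  29.]), 0.64), (array([360., 269.,   8.,  12.]), 0.61)]
rubber_eraser [(array([332., 303.,  25.,  10.]), 0.81), (array([305., 252.,  16.,  25.]), 0.49)]
side 420.4799265426689 319.17946346686796 198.70986116585797 [[   1.    -0.1    0.2  394.6]
 [  -0.2   -0.4    0.9 -409.7]
 [   0.    -0.9   -0.4  439.6]
 [   0.     0.     0.     1. ]]
mixer [(array([300., 185.,  79.,  72.]), 0.64)]
pin_center [(array([244., 234.,   7.,  16.]), 0.42)]
block_hole []
knob_center [(array([249., 220.,  21.,  23.]), 0.69)]
spindle_top []
dropper_bottle [(array([206., 178.,  13.,  46.]), 0.59)]
pigment_jar [(array([419., 211.,  24.,  40.]), 0.95), (array([248., 222.,  22.,  20.]), 0.22)]
rubber_eraser []
```

Run:
```python
from h import *
c=cam('top'); save(c,'a.png',(235,70,160,270),3); save(c,'top_full.png')
a=cv2.imread('pics/a.png')
a=cv2.imread('pics/top_full.png')[75:335,235:395]; a=cv2.resize(a,None,fx=2.3,fy=2.3,interpolation=cv2.INTER_CUBIC)
d=cam('side'); save(d,'s.png'); b=cv2.imread('pics/s.png')[150:290,190:450]; b=cv2.resize(b,None,fx=1.6,fy=1.6,interpolation=cv2.INTER_CUBIC)
H=max(a.shape[0],b.shape[0]); f=np.zeros((H,a.shape[1]+b.shape[1],3),np.uint8); f[:a.shape[0],:a.shape[1]]=a; f[:b.shape[0],a.shape[1]:]=b
cv2.imwrite('pics/m.png',f);print(f.shape)
```

```text
(598, 784, 3)
```

View pics/m.png

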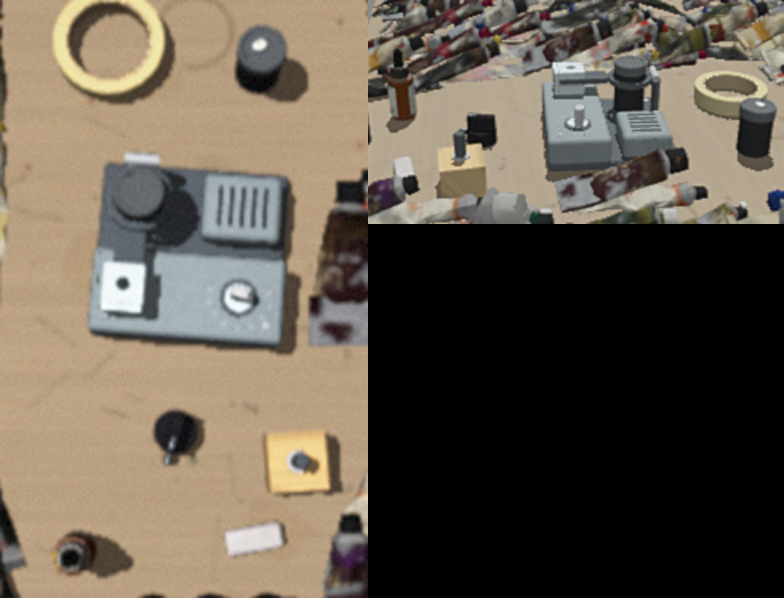

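The top view shows the pin hole near (288,198), the spindle (339,204), the knob (311,263) with its pointer towards the robot, and the block with the pin (365,275).

Run:
```python
from h import *
np.set_printoptions(precision=1,suppress=True)
c=cam('top')
for n,x,y,z in [('hole',122,283,77),('spindle',239,297,69),('knobpt',168,461,8),('knob',176,430,20),('pintop',304,460,73),('block',298,461,42),('eraser',254,538,13),('dropper',72,553,100)]:
    print(n,at_z(c,235+x/2.3,75+y/2.3,z))
w=cam('wrist'); print(w['T_tool_cam'],w['f'],w['cx'],w['cy'],toolT())
```

```text
hole [529.1 399.5  77. ]
spindle [518.2 300.2  69. ]
knobpt [380.6 361.1   8. ]
knob [407.4 354.   20. ]
pintop [380.7 247.8  73. ]
block [380.  249.4  42. ]
eraser [313.7 285.9  13. ]
dropper [308.5 436.6 100. ]
[[   0.    -1.    -0.2   67.8]
 [   1.     0.     0.    -0.4]
 [   0.    -0.2    1.  -199.1]
 [   0.     0.     0.     1. ]] 300.1268282345459 318.2897551303634 206.1533498331815 [[ -1.    0.3  -0.  142.4]
 [  0.3   1.   -0.  531.2]
 [  0.   -0.   -1.  185.6]
 [  0.    0.    0.    1. ]]
```

Call:
send_rows:
  series:
    - [[1, -309, -157, 0, -10], [1, -309, -157, 0, -10], [1, -309, -157, 0, -10], [1, -309, -157, 0, -10], [1, -309, -157, 0, -10], [1, -309, -157, 0, -10], [1, -309, -157, 0, -10], [1, -309, -157, 0, -10], [1, -309, -157, 0, -10], [1, -309, -157, 0, -10]]

```text
clock: 2.1
eef_pos: [399.5, 300.2, 185.6]
eef_rot: [3.142, -0.0, 3.055]
wrist_force: [0.4, 0.4, 0.5]
finger_gap: 94.2
```

Run:
```python
from h import *
np.set_printoptions(precision=2,suppress=True)
s=manip.read_state(); print(s['clock'],s['eef_pos'],s['eef_rot'],s['joints'],np.abs(s['qd']).max())
w=cam('wrist'); save(w,'w1.png',k=1.25); np.save('w1.npy',{k:w[k] for k in('f','cx','cy','P')},allow_pickle=True)
for n,p in [('hole',(529,399.5,77)),('sp',(518,300,69)),('knob',(407,354,20)),('pin',(380,249,73))]: print(n,proj(w,p)*1.25)
```

```text
2.1 [399.54 300.25 185.63] [ 3.14 -0.    3.06] [ 0.57  0.19  1.66  0.    1.29 -0.91] 0.01641797460934581
hole [518.21 378.76]
sp [408.66 371.63]
knob [452.95 240.53]
pin [335.52 231.5 ]
```

View pics/w1.png

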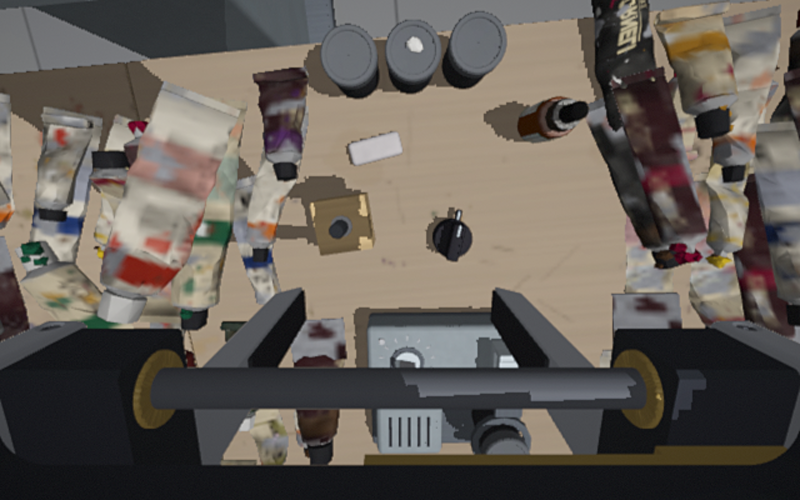

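Wrist view: pin at (340,229) as viewed, knob at (453,237) with pointer up; the predictions agree within about 4 px. Zooming on both for precision.

Run:
```python
from h import *
im=cv2.imread('pics/w1.png'); im=cv2.resize(im,(640,400),interpolation=cv2.INTER_AREA)
w=cam('wrist'); save(w,'w2f.png'); im=cv2.imread('pics/w2f.png')
a=cv2.resize(im[150:210,240:305],None,fx=6,fy=6,interpolation=cv2.INTER_CUBIC)
b=cv2.resize(im[155:215,335:390],None,fx=6,fy=6,interpolation=cv2.INTER_CUBIC)
cv2.imwrite('pics/w2.png',np.hstack([a,b]))
for t in['pin_center','knob_center','block_hole','knob_pointer']:
    r=manip.silhouettes(t,w)
    for q in r[:2]:
        ys,xs=np.nonzero(q['pixels']); print(t,q['conf'],np.round(q['rect']),xs.mean(),ys.mean(),len(xs))
```

```text
pin_center 0.73 [262. 173.  20.  19.] 271.7977528089888 182.13483146067415 267
pin_center 0.48 [279. 110.  45.  26.] 300.5633608815427 119.00964187327824 726
knob_center 0.59 [347. 167.  31.  42.] 361.7056778679027 190.17265353418307 863
block_hole 0.87 [247. 156.  49.  49.] 274.54008908685967 178.61859688195992 1796
knob_pointer 0.91 [347. 168.  27.  39.] 361.4158536585366 189.53536585365853 820
```

View pics/w2.png

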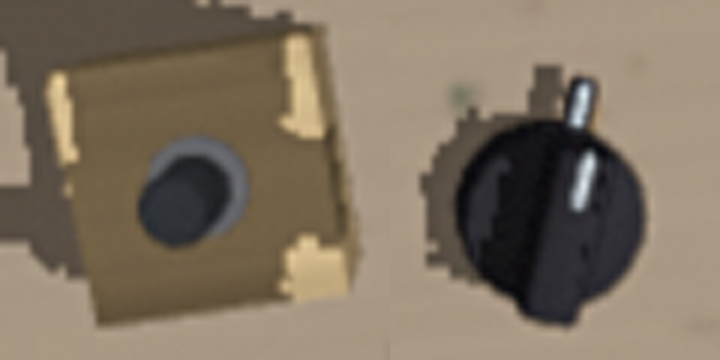

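Run:
```python
from h import *
np.set_printoptions(precision=1,suppress=True)
w=cam('wrist')
for n,x,y,z in [('pintop',240+178/6,150+207/6,73),('flange',240+195/6,150+190/6,45),('knob',335+161/6,155+212/6,20),('tip',335+193/6,155+78/6,6),('barL1',335+170/6,155+150/6,38),('barL2',335+130/6,155+305/6,38)]:
    print(n,at_z(w,x,y,z))
T=toolT();print(T)
```

```text
pintop [379.6 250.3  73. ]
flange [380.9 249.   45. ]
knob [404.6 353.4  20. ]
tip [379.4 363.4   6. ]
barL1 [388.9 353.4  38. ]
barL2 [419.2 344.   38. ]
[[ -1.    0.1   0.  399.9]
 [  0.1   1.    0.  300. ]
 [ -0.    0.   -1.  185.7]
 [  0.    0.    0.    1. ]]
```

Call:
send_rows:
  series:
    - [[0.4, 15, -52, 0, 0], [0.4, 15, -52, 0, 0], [0.4, 15, -52, 50, 0], [0.4, 15, -52, 90, 0], [0.4, 15, -52, 115, 0], [0.4, 15, -52, 130, 0], [0.4, 15, -52, 130, 0], [0.1, 15, -52, 130, 0], [0.05, 15, -52, 130, 0], [0.0, 15, -52, 130, 0]]
  newtons: 25

```text
clock: 3.45
eef_pos: [381.2, 249.4, 56.6]
eef_rot: [3.141, 0.001, 3.054]
wrist_force: [0.2, 0.4, -0.7]
finger_gap: 17.5
```

Call:
send_rows:
  series:
    - [[0, 0, 0, 0, 0], [0, 0, 0, 0, 0], [0, 0, 0, 0, 0], [0, 0, 0, 0, 0]]

```text
clock: 3.85
eef_pos: [380.7, 249.1, 55.7]
eef_rot: [3.142, 0.0, 3.054]
wrist_force: [0.6, 0.1, 0.7]
finger_gap: 0.2
```

Run:
```python
from h import *
np.set_printoptions(precision=1,suppress=True)
w=cam('wrist'); save(w,'w3.png',(160,120,320,240),2)
print(manip.read_state()['wrist_force'], proj(w,toolT()[:3,3]), proj(w,(380.5,249.5,73)))
for c in ('top','side'):
    d=cam(c); print(c,[(np.round(a['rect']),round(a['conf'],2)) for a in manip.find_in('pin_center',d)[:2]])
```

```text
[ 0.8  0.1 -0.1] [318.7 233.6] [319.3 242. ]
top [(array([338., 199.,   6.,   6.]), 0.75)]
side [(array([244., 234.,   8.,  18.]), 0.62)]
```

View pics/w3.png

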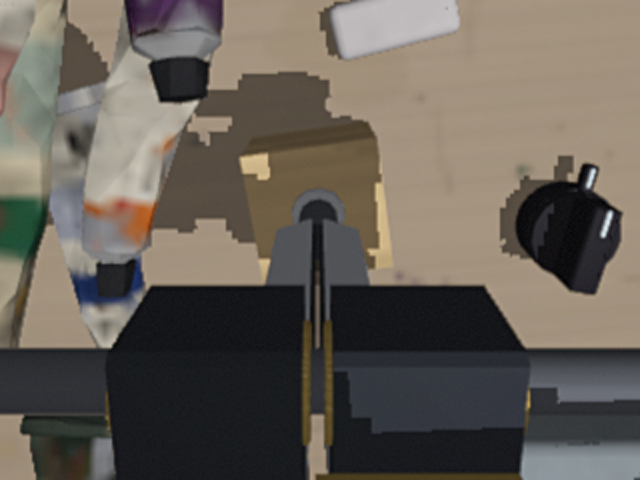

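Run:
```python
from h import *
np.set_printoptions(precision=1,suppress=True)
w=cam('wrist'); T=toolT(); print(w['T_tool_cam'])
for p in [(8,0,8),(8,0,-11),(0,0,8),(-8,0,8)]:
    print(p,(proj(w,(T@np.r_[p,1])[:3])-[160,120])*2)
print('flange',at_z(w,319,228,45),'griptop?',at_z(w,319,226,73), 'flange at model',(proj(w,(380.5,249.5,45))-[160,120])*2,(proj(w,(380.5,249.5,73))-[160,120])*2)
for t in ('block_hole','pin_center','knob_center'):
  for q in manip.silhouettes(t,w)[:1]: print(t,(np.array(q['rect'])-[160,120,0,0])*2,q['conf'])
g=w['img']; save(w,'w4.png',(270,190,100,80),6)
```

```text
[[   0.    -1.    -0.2   67.9]
 [   1.     0.     0.    -0.4]
 [   0.    -0.2    1.  -199.1]
 [   0.     0.     0.     1. ]]
(8, 0, 8) [317.5 198.8]
(8, 0, -11) [317.5 214.9]
(0, 0, 8) [317.4 220. ]
(-8, 0, 8) [317.4 240.9]
flange [380.1 249.4  45. ] griptop? [369.8 250.2  73. ] flange at model [318.3 217.1] [318.6 244. ]
block_hole [242.2 124.4 150.6 156.6] 0.89
pin_center [289.  188.8  57.2  32.4] 0.77
knob_center [513.8 157.2 110.8 135.8] 0.88
```

View pics/w4.png

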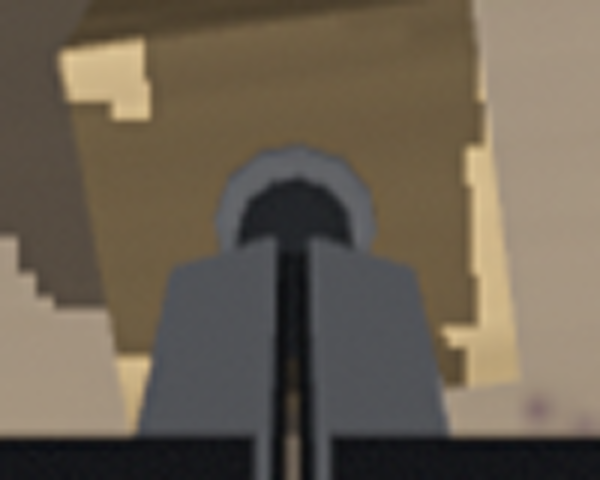

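The pin is untouched. The fingertips appear about 30 mm shorter than stated: tip row, width and open gap in the images all give tool z ≈ −22. So they shut above the pin. I'll test this by lowering 12 mm; the stated geometry would hit the block after 6 mm.

Call:
send_rows:
  series:
    - [[0.4, 0, 0, 0, 0], [0.4, 0, 0, 0, 0], [0.4, 0, 0, 0, 0], [0.4, 0, 0, 0, 0], [0.4, 0, 0, 3, 0], [0.4, 0, 0, 6, 0], [0.4, 0, 0, 8, 0], [0.4, 0, 0, 10, 0], [0.4, 0, 0, 12, 0]]

```text
clock: 5.2
eef_pos: [380.7, 249.1, 43.4]
eef_rot: [-3.142, -0.0, 3.054]
wrist_force: [-0.2, 0.0, 0.7]
finger_gap: 37.7
```

Call:
send_rows:
  series:
    - [[0.4, 0, 0, 6, 0], [0.4, 0, 0, 11, 0], [0.4, 0, 0, 15, 0], [0.4, 0, 0, 17, 0], [0, 0, 0, 17, 0], [0, 0, 0, 17, 0], [0, 0, 0, 17, 0], [0, 0, 0, 17, 0], [0, 0, 0, 17, 0]]

```text
clock: 6.1
eef_pos: [380.8, 249.2, 26.8]
eef_rot: [3.141, 0.0, 3.054]
wrist_force: [0.4, 1.0, 1.2]
finger_gap: 13.3
```

Run:
```python
from h import *
w=cam('wrist'); save(w,'w5.png',(260,170,120,100),5); print(manip.read_state()['finger_gap'])
```

```text
12.72216924993563
```

View pics/w5.png

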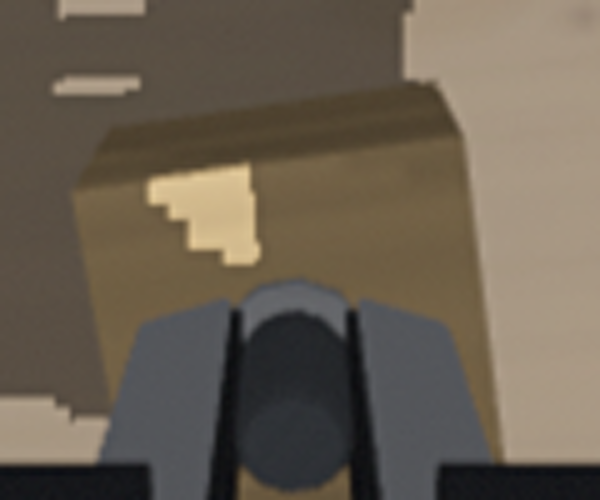

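Gripped (gap 12.7 mm), fingertips just over the flange. Lift, then hover over the hole.

Call:
send_rows:
  series:
    - [[0, 0, 0, -20, 0], [0, 0, 0, -50, 0], [0, 0, 0, -82, 0], [0, 0, 0, -82, 0], [0, -35, 40, -82, 0], [0, -68, 80, -82, 0], [0, -100, 120, -82, 0], [0, -125, 150, -82, 0], [0, -135, 162, -82, 0], [0, -135, 162, -82, 0]]
  newtons: 30

```text
clock: 7.15
eef_pos: [529.7, 399.5, 106.4]
eef_rot: [-3.14, -0.002, 3.055]
wrist_force: [-0.3, 0.0, -0.6]
finger_gap: 12.8
```

Call:
send_rows:
  series:
    - [[0, 0, 0, 0, 0], [0, 0, 0, 0, 0], [0, 0, 0, 0, 0]]

```text
clock: 7.45
eef_pos: [529.0, 398.2, 109.0]
eef_rot: [3.141, 0.0, 3.054]
wrist_force: [-0.3, -0.2, -0.3]
finger_gap: 12.7
```

Run:
```python
from h import *
np.set_printoptions(precision=1,suppress=True)
s=manip.read_state(); print(s['clock'],s['eef_pos'],s['eef_rot'],s['finger_gap'])
w=cam('wrist'); save(w,'w6.png',(230,130,180,135),4.4); print(proj(w,(529,399.5,77)),proj(w,(s['eef_pos'][0],s['eef_pos'][1],97)))
d=cam('top'); save(d,'t6.png')
```

```text
7.45 [529.  398.2 109. ] [3.1 0.  3.1] 12.723563066502042
[320.2 220.5] [318.7 228.3]
```

View pics/w6.png

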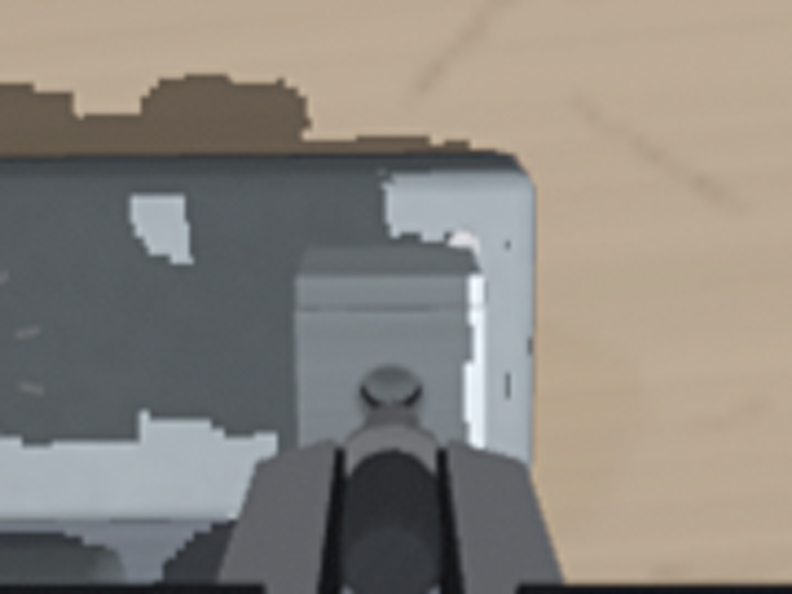

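Run:
```python
from h import *
w=cam('wrist'); T=toolT(); a=np.linspace(0,6.28,90); print(T[:3,3])
def circ(x,y,z,r):
    q=(np.array([proj(w,(x+r*np.cos(t),y+r*np.sin(t),z)) for t in a])-[230,130])*4.4; return q.min(0).round(),q.max(0).round()
x,y,z=T[:3,3]
for dx in (0,-1.5,-3): print(dx,'flange',circ(x+dx,y,z+18.2,10),'shank',circ(x+dx,y,z-7,5),'tip',circ(x+dx,y,z-12,2.5),'griptop',circ(x+dx,y,z+46,7))
for hx in (527.5,529,530.5): print(hx,'hole',circ(hx,398.4,77,6))
# block/bracket top front edge
print((proj(w,(529-17,398.4,77))-[230,130])*4.4)
```

```text
[529.21818539 398.52131742 109.05890267]
0 flange (array([322., 431.]), array([460., 561.])) shank (array([360., 413.]), array([421., 471.])) tip (array([376., 418.]), array([406., 447.])) griptop (array([336., 523.]), array([448., 627.]))
-1.5 flange (array([321., 421.]), array([459., 551.])) shank (array([359., 404.]), array([421., 462.])) tip (array([375., 410.]), array([405., 438.])) griptop (array([334., 512.]), array([447., 616.]))
-3 flange (array([320., 411.]), array([458., 542.])) shank (array([359., 395.]), array([420., 454.])) tip (array([374., 401.]), array([404., 430.])) griptop (array([333., 500.]), array([446., 605.]))
527.5 hole (array([356., 358.]), array([422., 421.]))
529 hole (array([357., 366.]), array([423., 429.]))
530.5 hole (array([358., 374.]), array([423., 437.]))
[381.68044635 307.00800063]
```

Hole centre ≈ (529, 398.4). The flange rim puts the pin axis 1.5 mm nearer the robot than the TCP, so shift by 1.5 mm and descend partway.

Call:
send_rows:
  series:
    - [[0, -1.5, 0, 0, 0], [0, -1.5, 0, 8, 0], [0, -1.5, 0, 16, 0], [0, -1.5, 0, 20, 0], [0, -1.5, 0, 23, 0], [0, -1.5, 0, 26, 0], [0, -1.5, 0, 29, 0], [0, -1.5, 0, 32, 0], [0, -1.5, 0, 32, 0]]

```text
clock: 8.5
eef_pos: [530.6, 398.5, 76.2]
eef_rot: [-3.141, -0.0, 3.054]
wrist_force: [0.1, 0.5, -0.7]
finger_gap: 13.0
```

Call:
send_rows:
  series:
    - [[0, 0, 0, 3, 0], [0, 0, 0, 6, 0], [0, 0, 0, 9, 0], [0, 0, 0, 12, 0], [0, 0, 0, 14, 0], [0, 0, 0, 16, 0], [0, 0, 0, 17, 0], [0, 0, 0, 18, 0], [0, 0, 0, 19, 0], [0, 0, 0, 19, 0]]

```text
clock: 9.5
eef_pos: [531.3, 398.8, 61.5]
eef_rot: [3.14, 0.002, 3.054]
wrist_force: [-11.8, -9.3, 30.5]
finger_gap: 12.7
```

Height 61.5 mm matches home (26.8 + 35 = 61.8). Relax, release and back away.

Call:
send_rows:
  series:
    - [[0, 0, 0, -3, 0], [0, 0, 0, -4, 0], [0.35, 0, 0, -4, 0], [0.35, 0, 0, -4, 0], [0.35, 0, 0, -4, 0], [0.35, 0, 0, -4, 0], [0.35, 0, 0, -30, 0], [0.35, 0, 0, -70, 0], [0.35, 0, 0, -110, 0], [0.35, 0, 0, -110, 0]]

```text
clock: 10.5
eef_pos: [532.5, 399.8, 174.0]
eef_rot: [3.136, 0.007, 3.054]
wrist_force: [0.1, 1.0, 0.1]
finger_gap: 33.0
```

Run:
```python
from h import *
np.set_printoptions(precision=1,suppress=True)
s=manip.read_state(); print(s['clock'],s['eef_pos'],s['finger_gap'],s['wrist_force'])
w=cam('wrist'); save(w,'w7f.png')
im=cv2.imread('pics/w7f.png')
def box(p,k): u,v=proj(w,p).astype(int); print(u,v); return cv2.resize(im[max(v-k,0):v+k,max(u-k,0):u+k],(400,400),interpolation=cv2.INTER_CUBIC)
cv2.imwrite('pics/w7.png',np.hstack([box((529,398.5,90),45),box((518,300,65),30)]))
```

```text
10.5 [532.5 399.8 174. ] 32.95514191493448 [0.1 1.  0.1]
316 201
221 193
```

View pics/w7.png

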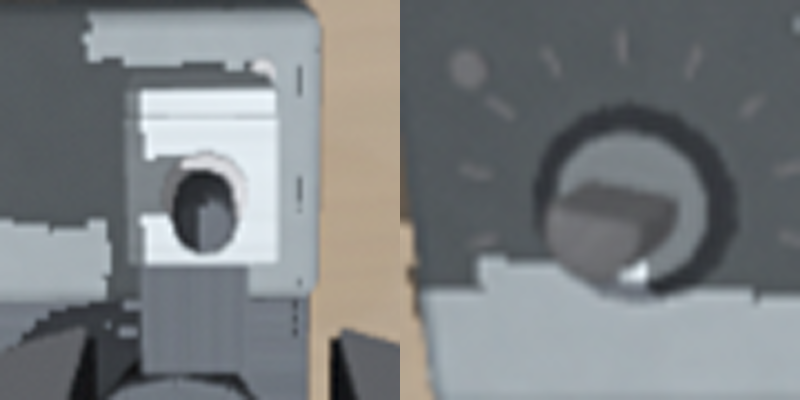

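Left: pin flange flat on the bracket, pin upright at (205,210). Right: spindle D with its flat face pointing mostly towards the robot; top edge of the flat runs (547,205)–(645,228).

Run:
```python
from h import *
np.set_printoptions(precision=1,suppress=True)
w=cam('wrist'); g=lambda x,y:(191+x*.15,163+y*.15)
P=[at_z(w,*g(x-400,y),69) for x,y in [(547,205),(645,228)]]; d=P[1]-P[0]; print(P,np.arctan2(-d[0],d[1]),np.hypot(*d[:2]))
B=[at_z(w,*g(x-400,y),46) for x,y in [(583,185),(678,205)]]; d=B[1]-B[0]; print(B,np.arctan2(-d[0],d[1]),np.hypot(*d[:2]))
print('collar',at_z(w,*g(230,205),45))
# model check
for sx,sy,th in [(518,300,-.31),(518,300,-.2),(516,300,-.31)]:
    R2=lambda a,b:(sx+a*np.cos(th)-b*np.sin(th),sy+a*np.sin(th)+b*np.cos(th))
    print(sx,th,[((proj(w,(*R2(a,b),z))-[191,163])/.15+[400,0]).round() for a,b,z in [(-3.5,-7.2,69),(-3.5,7.2,69),(-3.5,-7.2,45),(-3.5,7.2,45),(8,0,69)]])
s=manip.read_state(); print(s['eef_pos'],s['eef_rot'],s['joints'])
for t in ('knob_center',):
  c=cam('top'); print([(a['rect'],a['conf']) for a in manip.find_in(t,c)[:1]])
```

```text
[array([514.7, 293.1,  69. ]), array([519.5, 307.4,  69. ])] -0.3258202864593052 15.14286697690462
[array([515.8, 291. ,  46. ]), array([520.5, 306. ,  46. ])] -0.30074915694039583 15.718081881442393
collar [520.  297.8  45. ]
518 -0.31 [array([552., 190.]), array([646., 211.]), array([601., 162.]), array([688., 181.]), array([588., 272.])]
518 -0.2 [array([549., 195.]), array([644., 205.]), array([598., 166.]), array([686., 176.]), array([594., 273.])]
516 -0.31 [array([550., 177.]), array([643., 198.]), array([599., 150.]), array([686., 169.]), array([586., 259.])]
[531.  398.7 168.1] [3.1 0.  3.1] [ 0.6  0.6  1.2  0.   1.4 -0.9]
[]
```

Run:
```python
from h import *
np.set_printoptions(precision=1,suppress=True)
w=cam('wrist'); w['P']=toolT(dict(eef_pos=[532.5,399.8,174.0],eef_rot=[3.136,.007,3.054]))@w['T_tool_cam']
g=lambda x,y:(191+(x-400)*.15,163+y*.15)
for n,z,p in [('top',69,[(547,205),(645,228)]),('bot',46,[(583,185),(678,205)])]:
    P=[at_z(w,*g(*q),z) for q in p]; d=P[1]-P[0]; th=np.arctan2(-d[0],d[1]); m=(P[0]+P[1])/2
    print(n,th,np.hypot(*d[:2]),'axis',m[:2]+3.5*np.array([np.cos(th),np.sin(th)]))
print('collar',at_z(w,*g(632,200),46))
```

```text
top -0.32709406625367987 15.294241797633369 axis [522.2 298.8]
bot -0.30193820555617096 15.86376967494708 axis [523.3 297.2]
collar [520.8 298.4  46. ]
```

Call:
send_rows:
  series:
    - [[0.3, 30, -14, 0, 5], [0.3, 70, -32, 0, 12.8], [0.3, 105, -48, 0, 12.8], [0.3, 121, -56, 20, 12.8], [0.3, 121, -56, 60, 12.8], [0.3, 121, -56, 100, 12.8], [0.3, 121, -56, 135, 12.8], [0.3, 121, -56, 135, 12.8], [0.3, 121, -56, 135, 12.8], [0.3, 121, -56, 135, 12.8]]

```text
clock: 11.75
eef_pos: [406.1, 353.9, 34.4]
eef_rot: [3.14, 0.001, 2.831]
wrist_force: [0.6, -1.1, -0.1]
finger_gap: 28.1
```

Run:
```python
from h import *
np.set_printoptions(precision=2,suppress=True)
s=manip.read_state(); print(s['clock'],s['eef_pos'],s['eef_rot'],s['finger_gap'],s['wrist_force'],np.abs(s['qd']).max())
w=cam('wrist'); save(w,'w8.png',(250,120,140,120),5)
x,y,z=toolT()[:3,3]
for n,p in [('tcp20',(x,y,20)),('tcp38',(x,y,38)),('est20',(405.5,353.5,20))]: print(n,(proj(w,p)-[250,120])*5)
```

```text
11.75 [406.14 353.94  34.35] [3.14 0.   2.83] 28.075776979519805 [ 0.63 -1.09 -0.11] 0.008684713418787258
tcp20 [343.77 536.24]
tcp38 [344.2  576.22]
est20 [339.1  532.98]
```

View pics/w8.png

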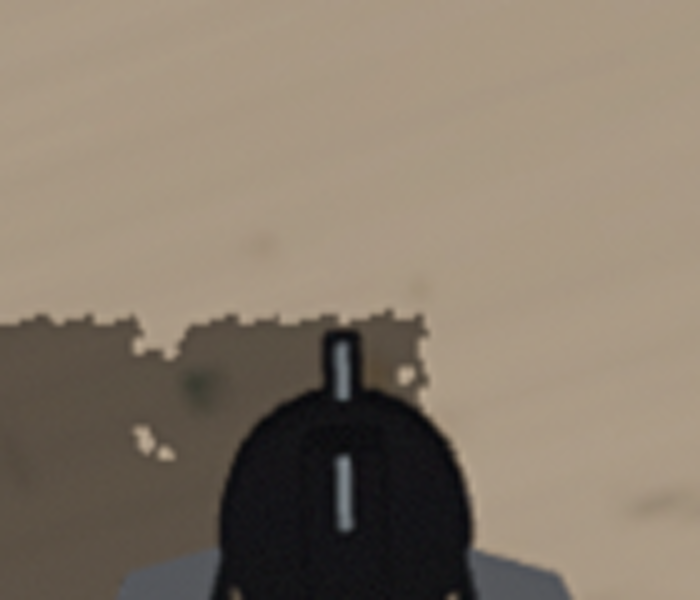

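Call:
send_rows:
  series:
    - [[0.3, 1.5, 0, 10, 0], [0.3, 1.5, 0, 20, 0], [0.3, 1.5, 0, 27, 0], [0.3, 1.5, 0, 30, 0], [0.3, 1.5, 0, 32, 0], [0.3, 1.5, 0, 32, 0], [0.3, 1.5, 0, 32, 0]]

```text
clock: 12.5
eef_pos: [404.1, 353.9, 0.8]
eef_rot: [3.141, 0.0, 2.831]
wrist_force: [-0.6, -0.1, 0.1]
finger_gap: 28.3
```

Call:
send_rows:
  series:
    - [[0.3, 0, 0, 1, 0], [0.3, 0, 0, 2, 0], [0.3, 0, 0, 2, 0], [0.3, 0, 0, 2, 0]]

```text
clock: 12.9
eef_pos: [404.3, 354.0, 0.4]
eef_rot: [3.141, 0.001, 2.831]
wrist_force: [-7.5, -6.0, 23.2]
finger_gap: 28.1
```

Skirt contact shows the fingertips at TCP+20. Back off slightly and grip.

Call:
send_rows:
  series:
    - [[0.3, 0, 0, -2, 0], [0.3, 0, 0, -2.5, 0], [0, 0, 0, -2.5, 0], [0, 0, 0, -2.5, 0], [0, 0, 0, -2.5, 0], [0, 0, 0, -2.5, 0], [0, 0, 0, -2.5, 0], [0, 0, 0, -2.5, 0]]
  newtons: 40

```text
clock: 13.7
eef_pos: [403.9, 353.8, 1.1]
eef_rot: [-3.141, -0.0, 2.831]
wrist_force: [-0.3, 0.7, -0.2]
finger_gap: 11.8
```

Call:
send_rows:
  series:
    - [[0, 0, 0, -30, 0], [0, 0, 0, -70, 0], [0, 0, 0, -95, 0], [0, -40, -4, -95, 0], [0, -85, -8, -95, 0], [0, -130, -12, -95, 0], [0, -170, -15, -95, 0], [0, -190, -17, -95, 0], [0, -190, -17, -95, 0], [0, -190, -17, -95, 0]]

```text
clock: 14.7
eef_pos: [579.2, 279.5, 95.7]
eef_rot: [-3.141, -0.001, 2.831]
wrist_force: [0.1, -0.4, -1.3]
finger_gap: 11.6
```

Call:
send_rows:
  series:
    - [[0, 0, 0, 0, 0], [0, 0, 0, 0, 0], [0, 0, 0, 0, 0], [0, 0, 0, 0, 0]]

```text
clock: 15.1
eef_pos: [579.4, 279.9, 96.3]
eef_rot: [3.141, 0.0, 2.831]
wrist_force: [-0.3, 0.1, -0.2]
finger_gap: 11.1
```

Run:
```python
from h import *
np.set_printoptions(precision=3,suppress=True)
s=manip.read_state(); print(s['clock'],s['eef_pos'],s['eef_rot'],s['finger_gap'],s['wrist_force'],np.abs(s['qd']).max())
w=cam('wrist'); save(w,'w9f.png'); im=cv2.imread('pics/w9f.png')
T=toolT(); print(proj(w,(520,299,69)))
u,v=proj(w,(520,299,60)).astype(int)
a=cv2.resize(im[v-25:v+25,u-25:u+25],(400,400),interpolation=cv2.INTER_CUBIC)
b=cv2.resize(im[150:250,270:370],(400,400),interpolation=cv2.INTER_CUBIC)
print('a origin',u-25,v-25,'scale .125; b origin 270,150 scale .25')
cv2.imwrite('pics/w9.png',np.hstack([a,b]))
```

```text
15.1 [579.387 279.893  96.333] [3.141 0.    2.831] 11.089740959951376 [-0.269  0.09  -0.193] 0.0027849083792925227
[318.923 141.074]
a origin 293 115 scale .125; b origin 270,150 scale .25
```

View pics/w9.png

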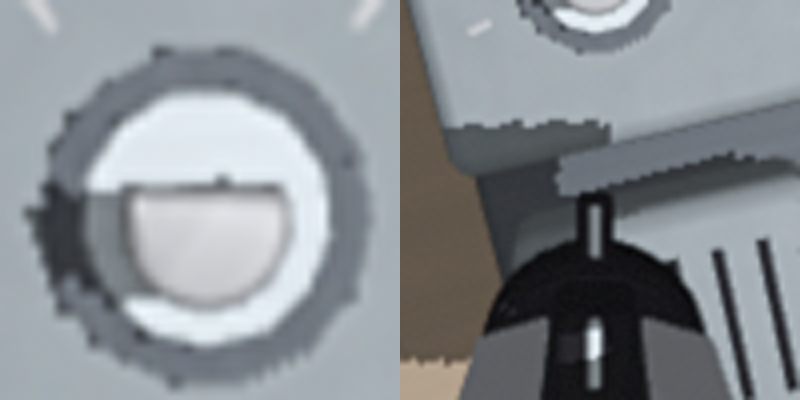

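Spindle flat is parallel to the image rows, knob pointer vertical: yaw is aligned. Computing the offset in the same camera.

Run:
```python
from h import *
from scipy.optimize import brentq
w=cam('wrist'); T=toolT()
pt=lambda x,y,zw:(T@np.array([x,y,T[2,3]-zw,1]))[:3]
kz=T[2,3]-1.1
# knob axis tool-x from skirt front edge at v=210 (z skirt top, r 19.5); pointer tip v=198 (z low..)
print('knob skirt',brentq(lambda x:proj(w,pt(x+19.5,0,kz+20))[1]-210,-20,20),'skirt-bottom',brentq(lambda x:proj(w,pt(x+19.5,0,kz))[1]-210,-20,20))
for zt in(0,4,8): print('tip',zt,brentq(lambda x:proj(w,pt(x+30,0,kz+zt))[1]-198,-20,20))
sp=[brentq(lambda x:proj(w,pt(x+3.5,0,69))[1]-138.6,20,100),brentq(lambda x:proj(w,pt(x-8,0,67.5))[1]-153.3,20,100)]
print('spindle',sp,at_z(w,318.9,143,69))
for n,u,v,z in[('sp',318.9,143,69),('kn',318.75,212,kz+19)]:
    print(n,np.linalg.inv(T)@np.r_[at_z(w,u,v,z),1])
```

```text
knob skirt 2.3270955107331948 skirt-bottom -2.7868080138622346
tip 0 -4.840512754284622
tip 4 -3.986454878321538
tip 8 -3.132397002358576
spindle [60.76318930645583, 61.490537464209176] [521.40423823 298.49233168  69.        ]
sp [61.09281334  0.08775044 27.2655604   1.        ]
kn [ 2.02835412e+01 -2.99568251e-04 -1.79028216e+01  1.00000000e+00]
```

Call:
send_rows:
  series:
    - [[0, 30, 0, 0, 0], [0, 55, 0, 0, 0], [0, 64, 0, 0, 0], [0, 64, 0, 12, 0], [0, 64, 0, 20, 0], [0, 64, 0, 24, 0], [0, 64, 0, 24, 0], [0, 64, 0, 24, 0], [0, 64, 0, 24, 0]]

```text
clock: 16.1
eef_pos: [519.1, 299.1, 72.4]
eef_rot: [3.141, 0.0, 2.831]
wrist_force: [-0.1, -0.9, 0.2]
finger_gap: 12.0
```

Call:
send_rows:
  series:
    - [[0, 0, 0, 2, 0], [0, 0, 0, 4, 0], [0, 0, 0, 6, 0], [0, 0, 0, 7, 0], [0, 0, 0, 7, 0]]

```text
clock: 16.6
eef_pos: [518.6, 299.1, 64.9]
eef_rot: [-3.141, -0.0, 2.831]
wrist_force: [0.3, -0.4, -0.4]
finger_gap: 11.7
```

No force with the bore 5 mm over the spindle: it has entered. Continue.

Call:
send_rows:
  series:
    - [[0, 0, 0, 2, 0], [0, 0, 0, 4, 0], [0, 0, 0, 6, 0], [0, 0, 0, 8, 0], [0, 0, 0, 9.5, 0], [0, 0, 0, 9.5, 0]]

```text
clock: 17.2
eef_pos: [518.6, 299.1, 55.4]
eef_rot: [-3.141, -0.0, 2.831]
wrist_force: [-0.2, 0.3, -0.6]
finger_gap: 11.5
```

Call:
send_rows:
  series:
    - [[0, 0, 0, 2, 0], [0, 0, 0, 4, 0], [0, 0, 0, 6, 0], [0, 0, 0, 6, 0], [0, 0, 0, 6, 0]]

```text
clock: 17.7
eef_pos: [518.9, 299.2, 50.1]
eef_rot: [3.141, 0.0, 2.831]
wrist_force: [-1.6, -1.6, 5.0]
finger_gap: 11.7
```

Call:
send_rows:
  series:
    - [[0, 0, 0, 1, 0], [0, 0, 0, 2, 0], [0, 0, 0, 3, 0], [0, 0, 0, 3, 0], [0, 0, 0, 3, 0], [0, 0, 0, 3, 0], [0, 0, 0, 3, 0]]
  newtons: 45

```text
clock: 18.4
eef_pos: [519.2, 299.3, 49.2]
eef_rot: [3.14, 0.001, 2.831]
wrist_force: [-9.4, -5.8, 27.1]
finger_gap: 11.7
```

Run:
```python
from h import *
np.set_printoptions(precision=2,suppress=True)
s=manip.read_state(); print(s['clock'],s['eef_pos'],s['eef_rot'],s['wrist_force'],s['finger_gap'])
d=cam('side'); save(d,'sf.png'); b=cv2.imread('pics/sf.png')[150:260,220:400]; cv2.imwrite('pics/s10.png',cv2.resize(b,None,fx=4.4,fy=4.4,interpolation=cv2.INTER_CUBIC))
```

```text
18.4 [519.23 299.32  49.18] [3.14 0.   2.83] [-9.4  -5.76 27.05] 11.660353628590533
```

View pics/s10.png

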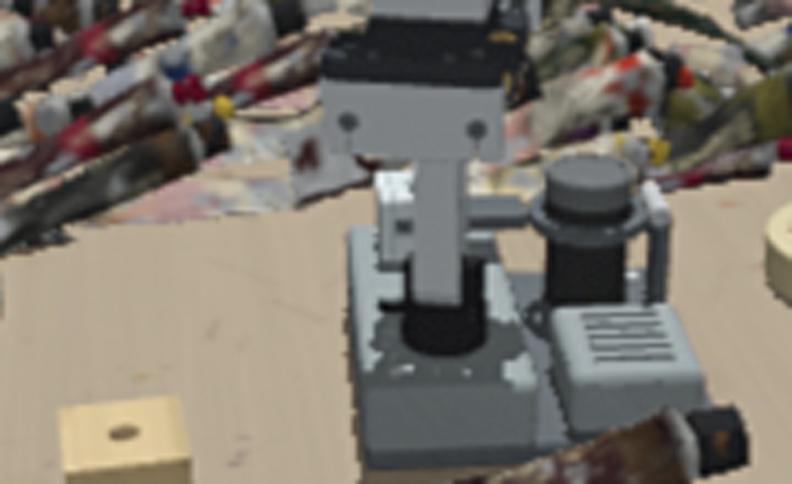

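The knob sits low on the box, pointer towards the front, and the block is empty. The stop height of 49.2 mm matches the expected 49.1 with the spindle fully in. Handing in.

```bash
python3 -c "
from cell import manip
print(manip.sign_off())"
```

```text
the job is handed in; nothing more can be done
None
```

The lock pin is home in the mixer bracket, and the knob is on the spindle and held pressed. I handed the job in at about 18.5 s; the sign-off gave no verdict.

**Pin:**
- It stopped 0.3 mm from the height expected for fully home.
- The wrist picture after release showed it upright, with its flange on the bracket.
- I did not check it again at the end, because the finger hid it in the last picture.

**Knob:**
- The bore's flat lined up with the spindle's flat, and it slid on without force.
- It stopped at TCP z 49.2 mm, against 49.1 mm expected for fully on with the spindle all the way in.
- The final push was about 27 N at the wrist. The spindle's travel was worked out from that height and the force, not measured directly.

**Disagreement with the interface text:** the fingertips are about 20 mm behind the TCP, not 8 mm ahead of it. Because of this, the first grasp closed on air above the pin without touching it. I confirmed the offset by contact with the knob's skirt and worked from that.

**Bystanders:** no move went near them, but I did not measure their positions again at the end.

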